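# Set the inflow slide valve up to its mark with the play taken up

### The job

Set the slide valve with the yellow finger block: its red pointer has been left past the green mark. The block has play in its carriage, so first draw it back towards the dark end plate until the pointer is about 4 cm short of the green mark, then push it up towards the white end plate until the pointer stands at the mark, and let go with the block still up against the carriage's lug on the white-plate side. Leave the valve with the blue block as it is.

Things in the scene. Friction and masses are not known exactly. Their poses are not given: they have to be found in the camera images.
- mark: Green marker 20 x 12 x 20 mm (x, y, z) on the white scale ledge of the yellow-block valve; origin: centre of its underside, 22 mm above the bench. Its y axis runs along the track from the dark end plate (-y) to the white one (+y), z up. The fixed valve is 340 mm long (y), 30 mm high, end plates 50 mm. The blue valve's green marker is not this one.
- yellow_pointer (a point): Tip of the red pointer on the yellow valve's steel carriage, 33 mm above the bench, axes as the mark's. It slides along y and is at the mark when level with the marker's centre; starts past it (+y). Carriage: about 3 N friction, stays where left, travels at least 60 mm short of and 90 mm past the mark; 64 mm long, two lugs 48 mm apart inside, tops 60 mm above the bench.
- yellow_grip (a point): Centre line of the yellow finger block, 90 mm above the bench: upright post 24 x 24 mm, top at 110 mm, sides along the mark's x and y, 50 mm to -x of the pointer tip. It slides loosely (0.5 N) in y between the lugs: offset from the pointer -12 mm (at the dark-side lug, after pulling to -y) to +12 mm (at the white-side lug, after pushing to +y). Only against a lug does it carry the pointer along.
- blue_grip (a point): The same point on the blue finger block (24 x 24 mm, top at 110 mm) of the second, otherwise equal valve, which must be left alone.

How it is judged:
By the outcome, as a careful person would: the job done as asked, in the order asked, and still so for the second after the job is handed in, with the robot touching nothing.
It also fails if it takes over 38 s, if anything falls off the work surface, if the arm or the gripper's body presses on something with over 40 N, if the wrist force passes 120 N, or if a joint passes its speed limit or range.

### The arm

A 7-joint arm with a two-finger parallel gripper is mounted at the origin on the work surface. World frame = base frame: x ahead of the robot, y to its left, z up, the work surface at z = 0. Lengths are in m, angles in rad, forces in N, time in s.
With the tool pointing down it reaches from about 0.4 to 0.85 m from the base axis. Payload 4.5 kg.
Tool frame: the origin (TCP) lies at the very end of the fingers, on their centre line; the grasp point (between the pads) lies 19 mm behind it; z points along the fingers, y is the line along which they close (so a half turn about z gives the same grasp; the last joint's range is limited). The gripper opens to 88 mm and grips with 3 to 60 N. Pads are 18 mm wide; open, the fingers measure 123 mm over their backs; the gripper's body (75 mm by 187 mm) begins 45 mm behind the grasp point.
Start: joints at [1.365, 0.689, -0.195, 1.565, 0.157, 0.902, -0.215], TCP at [0.148, -0.607, 0.239] pointing down, gripper open.
Joint ranges: [-3.01, 3.01], [-0.46, 2.08], [-1.47, 1.51], [0.13, 2.56], [-1, 4.14], [0.04, 2.09], [-2.66, 2.66]. Speed limits (rad/s): [2.57, 2.57, 3.14, 3.14, 3.14, 3.14, 3.14].

### API

Orientations are given as a unit quaternion [x, y, z, w].
In Python, from plant import r, eyes, nets gives the robot as it stands.
- The arm moves only by the shell command python3 -m pendant 'ROWS' [FORCE]. ROWS is JSON, a list of rows, each an object of numbers: "claw": the opening, from 0 (shut) to 1 (fully open); "dx", "dy", "dz": the shift along the world's x, y, z in mm; "twist": the turn about the world's z in rad. In form: [{"claw": .., "dx": .., "dy": .., "dz": .., "twist": ..}, ...]. A call has 1 to 8 rows; each row is the pose to reach, as a shift and turn from the pose commanded when the call began; what a row does not reach only later rows make up. A row lasts 1/10 s, in which the tool goes at most 50 mm and 8.59 degrees, less where a joint would pass 70% of its speed; a pose out of reach is approached as far as the arm can. A call with a gripper value outside its range is refused whole. The fingers move at their own pace and stop on an object; FORCE is the grip in N (left out, the last holds). Time passes only in rows, so rows that repeat a pose let the fingers close. It gives the time, the measured TCP pose, the force, the opening and the grip force at its end, in the units of the state.
- r.get_state(): the state, without advancing time (a new reading comes with each control period).
- eyes.snapshot(name): name is "side" or "top"; returns (picture, depth): 480x640x3 uint8, blue, green, red; 480x640 float32, m along the optical axis (not along the pixel's ray), 0 where there is no reading.
- eyes.camera_info(name): a dict with "K" (3x3 intrinsics, pixels), "world_to_cam" (4x4, takes a point from world to camera coordinates). Camera axes: x right, y down, z forward; pixel columns grow to the right and rows downward; lengths in m; the calibration is good to about 2 mm. A picture is of the moment at which its call begins. camera_info takes no time and is no camera call.
- r.finish_job(): hands the job in; it is judged then, once.
Trained networks look in the newest picture that a camera, given by its name, has taken for a name from the list of things; names that differ only in an ending like _2 or _b are one class to them, and where a whole thing is asked for, a point or a joint stands for the part that bears it (a point fixed in the world has none). Each returns a list of dicts, best first, with "confidence" (0 to 1); they miss things now and then, are a little off and sometimes report something else, mostly with a low value. They report only what shows in the picture. A call takes as long as a camera call.
- nets.spot_in(camera, query): "box" ([left, top, width, height] as shares, 0 to 1, of the picture: columns of its width, rows of its height, round what is visible of it).
- nets.place_of(camera, query): "position" ([column, row] as shares, 0 to 1, of the picture: columns of its width, rows of its height: a listed point, or the origin of a listed thing).
The state is a dict: "clock": time; "q": joint angles; "qd": joint speeds; "joint_torque": joint torques, N m; "tool_pos": TCP position; "eef_rot": TCP orientation; "contact_force": force on the tool from outside, world axes, zero at the start; "moment": the same for the moment, N m; "opening": opening from 0.0 (shut) to 1.0 (fully open); "finger_force": force on a finger pad.
Only numpy, scipy, OpenCV 4.12 (cv2) and the standard library are available. Lean on these libraries where they do the work, as an engineer would, in place of code of your own. Each camera call takes 0.05 s, during which the arm holds its last target. There are 200 camera calls.

## Working session

There is one attempt and no reset: what is moved stays moved. The work goes in short steps, Python scripts to look and compute and a shell command to move; the robot and the scene stay as the last step left them, time stands still between calls to the robot, and variables do not carry over. Pictures are saved under pics/ and viewed, at most 10 in all, crops included, and the job is handed in when it is done.

```bash
mkdir -p pics; cat > h.py <<'E'
import numpy as np,cv2
from plant import r,eyes,nets
def ray(c,uv,z):
    i=eyes.camera_info(c);K=np.array(i["K"]);T=np.array(i["world_to_cam"])
    R=T[:3,:3];o=-R.T@T[:3,3]
    d=R.T@np.linalg.inv(K)@np.array([uv[0]*640,uv[1]*480,1])
    return o+d*(z-o[2])/d[2]
Z=dict(mark=.022,yellow_pointer=.033,yellow_grip=.09,blue_grip=.09)
def look(names=Z,cams=("side","top"),save=None):
    for c in cams:
        p,d=eyes.snapshot(c)
        if save: cv2.imwrite(f"pics/{save}_{c}.png",p)
        for n in names:
            for x in nets.place_of(c,n)[:3]:
                u=x["position"];print(c,n,round(x["confidence"],2),np.round([u[0]*640,u[1]*480]),np.round(ray(c,u,Z[n])*1000,1))
E
python3 - <<'E'
from h import *
look(save="a")
s=r.get_state();print(s["clock"],s["tool_pos"],s["eef_rot"],s["opening"],s["contact_force"])
E
```

```text
side mark 0.69 [336. 165.] [ 627.8 -367.6   22. ]
side mark 0.64 [252. 373.] [598.  177.6  22. ]
side yellow_pointer 0.61 [235. 437.] [580.5 272.1  33. ]
side yellow_grip 0.84 [287. 403.] [526.  262.6  90. ]
side blue_grip 0.64 [336. 167.] [ 594.9 -228.9   90. ]
top mark 0.45 [195. 231.] [598.4 170.5  22. ]
top yellow_pointer 0.97 [128. 245.] [572.9 264.1  33. ]
top yellow_grip 0.66 [109. 276.] [522.2 265.2  90. ]
top blue_grip 0.56 [482. 233.] [ 594.9 -236.    90. ]
0.5 [ 0.14844776 -0.6071177   0.23872519] [ 9.92818107e-01  1.19633632e-01 -3.46360409e-06  1.94828956e-05] 0.9966820394779017 [-0.19491139  1.00463095 -0.36625985]
```

View pics/a_top.png

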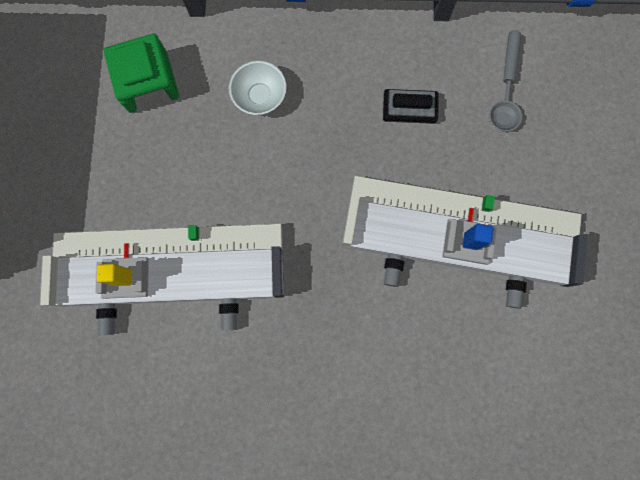

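View pics/a_side.png

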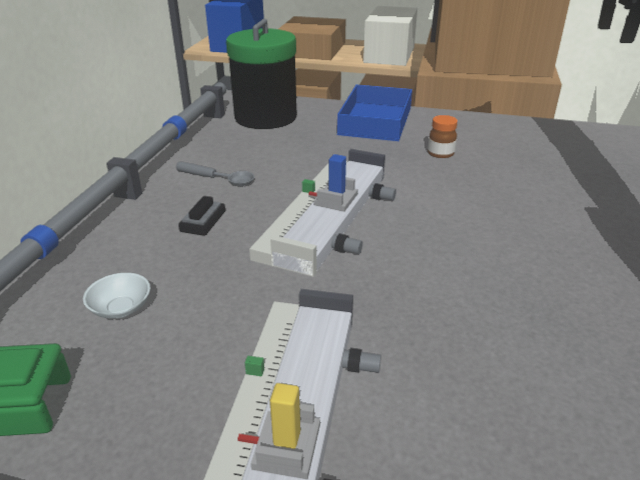

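The top view shows the yellow block at about (106,273), its pointer at (127,250) and its green mark at (193,232). The white plate is on the left (+y) and the track is yawed by a few degrees. The blue valve, on the right, has its own mark at (488,203). I'll measure the axis by colour and start moving.

```bash
cat >> h.py <<'E'
def blob(c,p,box,col):
    x0,y0,x1,y1=box;h=cv2.cvtColor(p,cv2.COLOR_BGR2HSV)[y0:y1,x0:x1].astype(int)
    H,S,V=h[...,0],h[...,1],h[...,2]
    m={'r':((H<8)|(H>172)),'g':(abs(H-65)<20),'y':(abs(H-25)<8)}[col]&(S>130)&(V>50)
    n,l,st,ce=cv2.connectedComponentsWithStats(m.astype(np.uint8))
    k=1+np.argmax(st[1:,4]);ys,xs=np.where(l==k)
    return np.c_[xs+x0,ys+y0]
E
python3 - <<'E'
from h import *
p=cv2.imread("pics/a_top.png")
w=lambda u,v,z:ray("top",(u/640,v/480),z)*1000
for a,b,z in (((53,236),(293,225),.022),((45,304),(281,297),.04),((48,250),(280,239),.022)):
    A,B=w(*a,z),w(*b,z);d=A-B;print(d.round(),np.degrees(np.arctan2(-d[0],d[1])))
for n,box,c,z in(("mark",(170,215,215,250),'g',.042),("ptr",(60,225,300,265),'r',.033),("blk",(60,250,300,300),'y',.11)):
    q=blob("top",p,box,c);print(n,len(q),q.min(0),q.max(0),q.mean(0).round(1),w(*q.mean(0),z).round(1))
E
python3 -m pendant '[{"claw":1,"dx":300,"dy":260,"dz":0,"twist":-0.19},{"claw":1,"dx":300,"dy":260,"dz":0,"twist":-0.19},{"claw":1,"dx":300,"dy":260,"dz":0,"twist":-0.19},{"claw":1,"dx":300,"dy":260,"dz":0,"twist":-0.19},{"claw":1,"dx":300,"dy":260,"dz":0,"twist":-0.19},{"claw":1,"dx":300,"dy":260,"dz":0,"twist":-0.19},{"claw":1,"dx":300,"dy":260,"dz":0,"twist":-0.19},{"claw":1,"dx":300,"dy":260,"dz":0,"twist":-0.19}]'
```

```text
[-26. 358.   0.] 4.200017148397382
[-20. 337.   0.] 3.3317524990592657
[-26. 345.   0.] 4.301455110675125
mark 128 [188 225] [197 239] [192.9 232.3] [593.3 168.3  42. ]
ptr 61 [124 243] [128 257] [125.7 250.1] [565.7 267.5  33. ]
blk 657 [ 97 264] [131 285] [113.6 274.5] [523.  250.7 110. ]
clock: 1.3
tool_pos: [0.4502, -0.3453, 0.239]
eef_rot: [1.0, 0.025, 0.0, 0.0]
contact_force: [0.1, -0.3, -0.2]
opening: 1.002
finger_force: 0.0
```

```bash
python3 -m pendant '[{"claw":1,"dx":72,"dy":390,"dz":0,"twist":0.02},{"claw":1,"dx":72,"dy":390,"dz":0,"twist":0.02},{"claw":1,"dx":72,"dy":390,"dz":0,"twist":0.02},{"claw":1,"dx":72,"dy":390,"dz":0,"twist":0.02},{"claw":1,"dx":72,"dy":390,"dz":0,"twist":0.02},{"claw":1,"dx":72,"dy":390,"dz":0,"twist":0.02},{"claw":1,"dx":72,"dy":390,"dz":0,"twist":0.02},{"claw":1,"dx":72,"dy":390,"dz":0,"twist":0.02}]'
python3 -m pendant '[{"claw":1,"dx":0,"dy":218,"dz":-60,"twist":0},{"claw":1,"dx":0,"dy":218,"dz":-60,"twist":0},{"claw":1,"dx":0,"dy":218,"dz":-60,"twist":0},{"claw":1,"dx":0,"dy":218,"dz":-60,"twist":0},{"claw":1,"dx":0,"dy":218,"dz":-60,"twist":0},{"claw":1,"dx":0,"dy":218,"dz":-60,"twist":0},{"claw":1,"dx":0,"dy":218,"dz":-60,"twist":0}]' 15
python3 - <<'E'
from h import *
look(["yellow_grip"],("side",),"b")
E
```

```text
clock: 2.1
tool_pos: [0.5208, 0.0455, 0.239]
eef_rot: [0.999, 0.035, 0.0, -0.0]
contact_force: [1.4, -0.4, -0.5]
opening: 1.003
finger_force: 0.0
clock: 2.8
tool_pos: [0.5203, 0.2608, 0.1786]
eef_rot: [0.999, 0.035, -0.0, 0.0]
contact_force: [0.2, -0.3, -0.5]
opening: 1.001
finger_force: 0.0
side yellow_grip 0.57 [286. 405.] [526.5 264.5  90. ]
```

View pics/b_side.png

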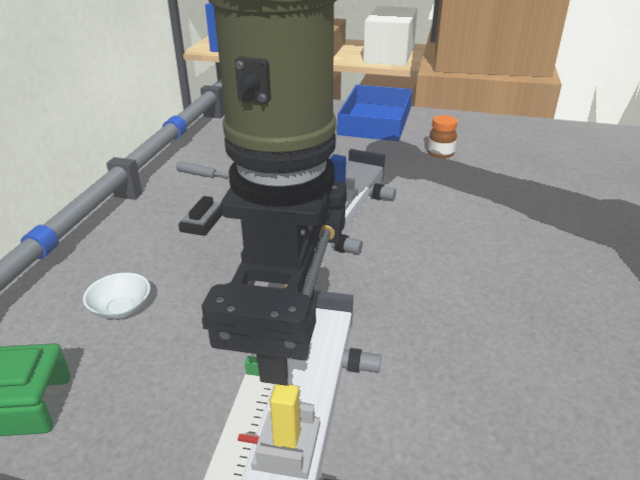

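```bash
python3 - <<'E'
from h import *
i=eyes.camera_info("side");T=np.array(i["world_to_cam"]);K=np.array(i["K"]);print((-T[:3,:3].T@T[:3,3]).round(3))
for P in([.5203,.2608,.1786],[.517,.305,.1786],[.523,.217,.1786],[.524,.264,.11],[.524,.264,.09]):
    c=K@(T[:3,:3]@P+T[:3,3]);print(P,(c[:2]/c[2]).round())
E
```

```text
[0.402 0.606 0.527]
[0.5203, 0.2608, 0.1786] [290. 335.]
[0.517, 0.305, 0.1786] [278. 373.]
[0.523, 0.217, 0.1786] [301. 303.]
[0.524, 0.264, 0.11] [288. 391.]
[0.524, 0.264, 0.09] [289. 405.]
```

The picture fits: the visible finger is the near (+y) one at (273,380), and the block top at (287,393) projects to about 3 mm from the TCP. I'll descend and close.

```bash
python3 -m pendant '[{"claw":1,"dx":4,"dy":3,"dz":-40,"twist":0},{"claw":1,"dx":4,"dy":3,"dz":-75,"twist":0},{"claw":1,"dx":4,"dy":3,"dz":-107,"twist":0},{"claw":1,"dx":4,"dy":3,"dz":-107,"twist":0},{"claw":0.5,"dx":4,"dy":3,"dz":-107,"twist":0},{"claw":0.1,"dx":4,"dy":3,"dz":-107,"twist":0},{"claw":0.1,"dx":4,"dy":3,"dz":-107,"twist":0},{"claw":0.1,"dx":4,"dy":3,"dz":-107,"twist":0}]' 15
python3 -m pendant '[{"claw":0.1,"dx":0,"dy":0,"dz":0,"twist":0},{"claw":0.1,"dx":0,"dy":0,"dz":0,"twist":0}]'
python3 - <<'E'
from h import *
look(["yellow_pointer"],("top","side"),"c")
E
```

```text
clock: 3.7
tool_pos: [0.5253, 0.2642, 0.0732]
eef_rot: [0.999, 0.035, 0.001, -0.001]
contact_force: [-0.0, 0.4, -0.5]
opening: 0.663
finger_force: 0.0
clock: 3.9
tool_pos: [0.5246, 0.264, 0.0722]
eef_rot: [0.999, 0.035, 0.0, -0.0]
contact_force: [0.7, 0.4, 0.9]
opening: 0.479
finger_force: 0.0
```

```bash
python3 -m pendant '[{"claw":0.1,"dx":0,"dy":0,"dz":0,"twist":0},{"claw":0.1,"dx":0,"dy":0,"dz":0,"twist":0},{"claw":0.1,"dx":0,"dy":0,"dz":0,"twist":0},{"claw":0.1,"dx":0,"dy":0,"dz":0,"twist":0},{"claw":0.1,"dx":0,"dy":0,"dz":0,"twist":0}]'
python3 - <<'E'
from h import *
look(["yellow_pointer","yellow_grip","mark"],("side",),"d")
E
```

```text
clock: 4.6
tool_pos: [0.5244, 0.2639, 0.0717]
eef_rot: [0.999, 0.035, -0.0, 0.0]
contact_force: [0.6, 0.8, 0.2]
opening: 0.268
finger_force: 15.0
```

View pics/d_side.png

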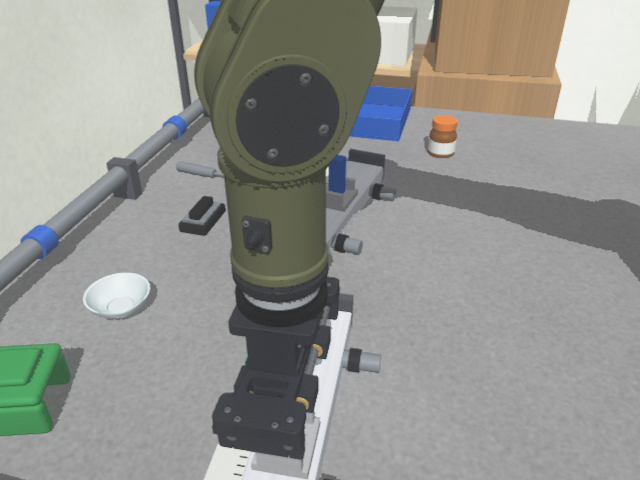

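```bash
python3 -m pendant '[{"claw":0.1,"dx":1.4,"dy":-20,"dz":0,"twist":0},{"claw":0.1,"dx":2.8,"dy":-40,"dz":0,"twist":0},{"claw":0.1,"dx":4.2,"dy":-60,"dz":0,"twist":0},{"claw":0.1,"dx":5.6,"dy":-80,"dz":0,"twist":0},{"claw":0.1,"dx":7,"dy":-100,"dz":0,"twist":0},{"claw":0.1,"dx":8.4,"dy":-120,"dz":0,"twist":0},{"claw":0.1,"dx":9.6,"dy":-137,"dz":0,"twist":0},{"claw":0.1,"dx":10,"dy":-145,"dz":0,"twist":0}]'
python3 -m pendant '[{"claw":0.1,"dx":0,"dy":0,"dz":0,"twist":0},{"claw":0.1,"dx":0,"dy":0,"dz":0,"twist":0}]'
python3 - <<'E'
from h import *
look(["yellow_pointer","mark"],("side","top"),"e")
p=np.hstack([cv2.imread("pics/e_top.png")[200:330,20:340],cv2.imread("pics/e_side.png")[280:410,150:470]])
cv2.imwrite("pics/e_crop.png",p)
cv2.imwrite("pics/e_crop.png",cv2.resize(np.vstack([p[:,:320],p[:,320:]]),None,fx=2.2,fy=2.2))
E
```

```text
clock: 5.6
tool_pos: [0.5344, 0.1182, 0.0717]
eef_rot: [0.999, 0.034, -0.0, -0.0]
contact_force: [-1.2, 2.9, -0.6]
opening: 0.272
finger_force: 15.0
clock: 5.8
tool_pos: [0.5344, 0.1188, 0.0717]
eef_rot: [0.999, 0.035, -0.0, 0.0]
contact_force: [-1.3, 0.1, -0.5]
opening: 0.273
finger_force: 15.0
side yellow_pointer 0.9 [271. 341.] [589.1 132.2  33. ]
side mark 0.63 [255. 370.] [596.  171.8  22. ]
```

View pics/e_crop.png

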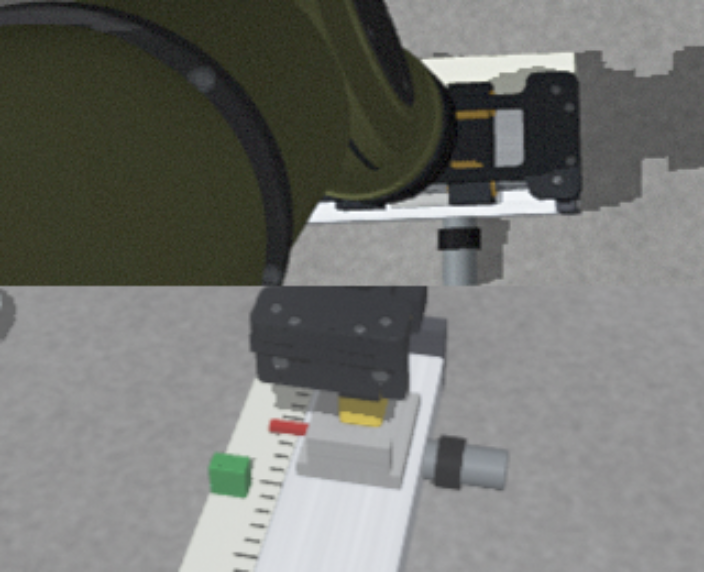

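```bash
cat >> h.py <<'E'
def fitcube(c,q,size,z0,guess,yaw=.07):
    # position (x,y, mm) of an upright box whose projected silhouette's centroid matches the blob
    from scipy.optimize import least_squares
    i=eyes.camera_info(c);K=np.array(i["K"]);T=np.array(i["world_to_cam"])
    R=np.array([[np.cos(yaw),-np.sin(yaw)],[np.sin(yaw),np.cos(yaw)]])
    def f(g):
        P=np.array([[*(R@[a*size[0]/2,b*size[1]/2]+g),z0+e*size[2]] for a in(-1,1) for b in(-1,1) for e in(0,1)])/1000
        C=(K@(P@T[:3,:3].T+T[:3,3]).T);h=cv2.convexHull((C[:2]/C[2]).T.astype(np.float32))
        m=cv2.moments(h);return np.array([m["m10"],m["m01"]])/m["m00"]-q.mean(0)
    return least_squares(f,guess,diff_step=1e-3).x
S=lambda p:-.07*p[0]+.9976*p[1]
E
python3 - <<'E'
from h import *
for c,n,b in(("side","e",(230,340,290,400)),("side","a",(230,340,290,400)),("top","a",(170,215,215,250))):
    q=blob(c,cv2.imread(f"pics/{n}_{c}.png"),b,'g');g=fitcube(c,q,(20,12,20),22,[596,171]);print(c,n,len(q),g.round(1),"s",S(g).round(1))
for c,n,b in(("side","e",(260,320,310,365)),("side","a",(220,415,270,460)),("top","a",(60,225,300,265))):
    q=blob(c,cv2.imread(f"pics/{n}_{c}.png"),b,'r');
    t=q[q[:,0]<=q[:,0].min()+1] if c=="side" else q[q[:,1]<=q[:,1].min()+1]
    for k in(t,q):
        g=ray(c,k.mean(0)/[640,480],.033)*1000;print(c,n,len(k),g.round(1),"s",S(g).round(1))
E
```

```text
Traceback (most recent call last):
  File "h.py", line 21, in blob
    k=1+np.argmax(st[1:,4]);ys,xs=np.where(l==k)
        ~~~~~~~~~^^^^^^^^^^
ValueError: attempt to get argmax of an empty sequence
```

```bash
sed -i "s/abs(H-65)<20/abs(H-65)<25/;s/S>130/S>100/" h.py
cat > m.py <<'E'
from h import *
p=cv2.imread("pics/e_side.png");print(cv2.cvtColor(p,cv2.COLOR_BGR2HSV)[368,252])
for c,n,b in(("side","e",(230,340,290,400)),("side","a",(230,340,290,400)),("top","a",(170,215,215,250))):
    q=blob(c,cv2.imread(f"pics/{n}_{c}.png"),b,'g');g=fitcube(c,q,(20,12,20),22,[596,171]);print(c,n,len(q),g.round(1),"s",S(g).round(1))
for c,n,b in(("side","e",(260,320,310,365)),("side","a",(220,415,270,460)),("top","a",(60,225,300,265))):
    q=blob(c,cv2.imread(f"pics/{n}_{c}.png"),b,'r');
    t=q[q[:,0]<=q[:,0].min()+1] if c=="side" else q[q[:,1]<=q[:,1].min()+1]
    for k in(t,q):
        g=ray(c,k.mean(0)/[640,480],.033)*1000;print(c,n,len(k),g.round(1),"s",S(g).round(1))
E
python3 m.py
```

```text
[ 66 106 137]
side e 266 [596.8 174.1] s 131.9
side a 247 [597.1 173.9] s 131.6
top a 150 [594.9 170.6] s 128.6
side e 10 [585.7 134.3  33. ] s 93.0
side e 85 [576.9 133.6  33. ] s 92.9
side a 11 [576.9 272.   33. ] s 231.0
side a 141 [567.7 270.5  33. ] s 230.2
top a 8 [575.4 267.8  33. ] s 226.9
top a 66 [565.8 267.3  33. ] s 227.0
```

The pointer is 39 mm short of the mark in the side view. The pointer position implied by the TCP agrees (s = 93). Next I'll push most of the way, 24 mm of play plus about 36 mm, and look.

```bash
python3 -m pendant '[{"claw":0.1,"dx":-0.7,"dy":10,"dz":0,"twist":0},{"claw":0.1,"dx":-1.3,"dy":20,"dz":0,"twist":0},{"claw":0.1,"dx":-2,"dy":30,"dz":0,"twist":0},{"claw":0.1,"dx":-2.6,"dy":40,"dz":0,"twist":0},{"claw":0.1,"dx":-3.2,"dy":50,"dz":0,"twist":0},{"claw":0.1,"dx":-3.7,"dy":57,"dz":0,"twist":0},{"claw":0.1,"dx":-3.9,"dy":60,"dz":0,"twist":0},{"claw":0.1,"dx":-3.9,"dy":60,"dz":0,"twist":0}]'
cat > n.py <<'E'
import sys
from h import *
n=sys.argv[1];look(["yellow_pointer"],("side",),n)
p=cv2.imread(f"pics/{n}_side.png")
q=blob("side",p,(225,335,290,400),'g');m=fitcube("side",q,(20,12,20),22,[596,171])
q=blob("side",p,(225,320,310,430),'r')
for k in(q[q[:,0]<=q[:,0].min()+1],q):
    g=ray("side",k.mean(0)/[640,480],.033)[:2]*1000;d=g-m;print(len(k),m.round(1),g.round(1),"past mark",round(-.065*d[0]+.998*d[1],1))
cv2.imwrite(f"pics/{n}_crop.png",cv2.resize(p[310:430,190:350],None,fx=4,fy=4))
E
python3 n.py f
```

```text
clock: 6.9
tool_pos: [0.5302, 0.1802, 0.0717]
eef_rot: [0.999, 0.035, -0.0, -0.001]
contact_force: [-1.7, 0.2, 0.3]
opening: 0.276
finger_force: 15.0Traceback (most recent call last):
  File "n.py", line 6, in <module>
    q=blob("side",p,(225,320,310,430),'r')
  File "h.py", line 21, in blob
    k=1+np.argmax(st[1:,4]);ys,xs=np.where(l==k)
        ~~~~~~~~~^^^^^^^^^^
    return _wrapfunc(a, 'argmax', axis=axis, out=out, **kwds)
    return bound(*args, **kwds)
ValueError: attempt to get argmax of an empty sequence
```

```bash
python3 -m pendant '[{"claw":0.6,"dx":0,"dy":0,"dz":0,"twist":0},{"claw":0.6,"dx":0,"dy":0,"dz":0,"twist":0},{"claw":0.6,"dx":0,"dy":0,"dz":0,"twist":0},{"claw":0.6,"dx":0,"dy":0,"dz":0,"twist":0},{"claw":0.6,"dx":0,"dy":0,"dz":30,"twist":0},{"claw":0.6,"dx":0,"dy":0,"dz":70,"twist":0},{"claw":0.6,"dx":0,"dy":0,"dz":110,"twist":0},{"claw":0.6,"dx":0,"dy":0,"dz":110,"twist":0}]'
python3 n.py g
```

```text
clock: 7.8
tool_pos: [0.534, 0.18, 0.1867]
eef_rot: [0.999, 0.035, 0.005, -0.002]
contact_force: [1.4, 0.5, 0.3]
opening: 0.602
finger_force: 0.0
side yellow_pointer 0.72 [261. 369.] [585.7 178.4  33. ]
11 [596.7 174.2] [583.4 173.7] past mark 0.3
95 [596.7 174.2] [574.3 172.9] past mark 0.2
```

View pics/g_crop.png

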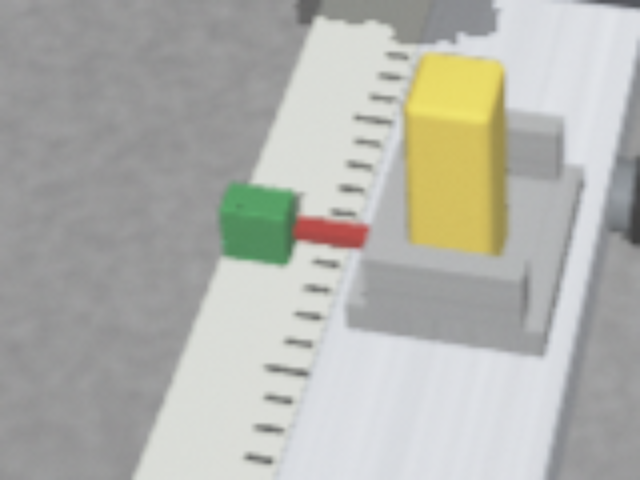

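The side view shows the pointer tip level with the marker (0.2 mm), and the block appears to be against the near (white-side) lug. I'll swing the arm clear and check from the top.

```bash
python3 -m pendant '[{"claw":0.6,"dx":0,"dy":0,"dz":50,"twist":0},{"claw":0.6,"dx":-20,"dy":-340,"dz":70,"twist":0},{"claw":0.6,"dx":-20,"dy":-340,"dz":70,"twist":0},{"claw":0.6,"dx":-20,"dy":-340,"dz":70,"twist":0},{"claw":0.6,"dx":-20,"dy":-340,"dz":70,"twist":0},{"claw":0.6,"dx":-20,"dy":-340,"dz":70,"twist":0},{"claw":0.6,"dx":-20,"dy":-340,"dz":70,"twist":0},{"claw":0.6,"dx":-20,"dy":-340,"dz":70,"twist":0}]'
python3 - <<'E'
from h import *
for c in("top","side"):
    p,_=eyes.snapshot(c);cv2.imwrite(f"pics/h_{c}.png",p)
    q=blob(c,p,(170,215,215,243) if c=="top" else (225,335,290,400),'g');m=fitcube(c,q,(20,12,20),22,[596,171])
    q=blob(c,p,(150,225,260,275) if c=="top" else (225,320,310,430),'r');t=q[q[:,1]<=q[:,1].min()+1] if c=="top" else q[q[:,0]<=q[:,0].min()+1]
    for k in(t,q):
        g=ray(c,k.mean(0)/[640,480],.033)[:2]*1000;d=g-m;print(c,len(k),m.round(1),g.round(1),"past",round(-.065*d[0]+.998*d[1],1))
    q=blob(c,p,(130,240,260,310) if c=="top" else (270,300,350,400),'y')
    b=fitcube(c,q,(24,24,70 if c=="side" else 70),40,[530,180]);d=b-g;print("block",len(q),b.round(1),"offset",round(-.065*d[0]+.998*d[1],1))
a=cv2.imread("pics/h_top.png")[205:325,100:300];b=cv2.imread("pics/h_side.png")[310:430,190:390]
cv2.imwrite("pics/h_crop.png",cv2.resize(np.hstack([a,b]),None,fx=2,fy=2,interpolation=2))
E
```

```text
clock: 8.7
tool_pos: [0.5089, -0.1642, 0.2502]
eef_rot: [0.999, 0.034, -0.002, 0.0]
contact_force: [1.2, -0.2, 0.0]
opening: 0.6
finger_force: 0.0
top 6 [595.  170.6] [582.4 170.3] past 0.5
top 58 [595.  170.6] [572.7 169.7] past 0.5
block 573 [531.4 178.2] offset 11.2
side 6 [596.8 174.2] [584.1 174.3] past 0.9
side 95 [596.8 174.2] [574.5 173. ] past 0.2
block 1122 [534.8 174.5] offset 4.1
```

View pics/h_crop.png

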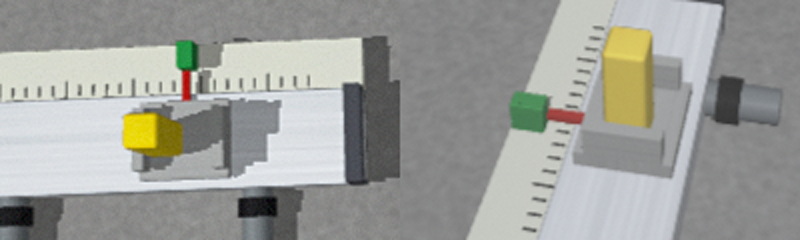

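```bash
python3 - <<'E'
from h import *
for n,bx in(("h",(130,240,260,310)),("a",(60,250,180,300))):
    p=cv2.imread(f"pics/{n}_top.png");q=blob("top",p,bx,'y');v=p[q[:,1],q[:,0],2].astype(int)
    t=q[v>200];print(len(t),t.min(0),t.max(0))
    bb=(t.min(0)+t.max(0))/2;b=ray("top",bb/[640,480],.11)[:2]*1000
    r_=blob("top",p,(60,225,260,275),'r').mean(0);g=ray("top",r_/[640,480],.033)[:2]*1000;d=b-g;print(n,b.round(1),g.round(1),"off",round(-.065*d[0]+.998*d[1],1))
    w=[ray("top",np.array([x,bb[1]])/[640,480],.11)[1]*1000 for x in(t[:,0].min()-.5,t[:,0].max()+.5)];print("width",np.round(w,1))
E
```

```text
273 [161 262] [177 278]
h [531.  178.4] [572.7 169.7] off 11.4
width [189.6 167.2]
233 [ 97 265] [111 281]
a [524.7 263.5] [565.8 267.3] off -1.1
width [273.4 253.6]
```

From the top, the pointer is 0.5 mm past the mark (0.2–0.9 mm from the side). The block offset is about +11.4 mm against the nominal +12, so it is at the white-side lug within pixel resolution. The arm is clear of everything, so I'll hand it in.

```bash
python3 -c "
from plant import r
print(r.finish_job())"
```

```text
the job is handed in; nothing more can be done
None
```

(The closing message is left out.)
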